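# Check gas-tight syringes in the sloping rack and reject the sticking ones

## Robot

A 6-joint arm with a two-finger parallel gripper is mounted at the origin on the work surface. World frame = base frame: x ahead of the robot, y to its left, z up, the work surface at z = 0. Lengths are in m, angles in rad, forces in N, time in s.
With the tool pointing down it reaches from about 0.275 to 0.875 m from the base axis. Payload 12.5 kg.
Tool frame: the origin (TCP) lies on the centre line of the jaws, within the pads' length; the fingertips stand r.finger_overhang ahead of it and the grasp point (between the pads) lies 3 mm ahead of it (r.finger_overhang is the distance from the TCP to the fingertips, in m); z points along the fingers, y is the line along which they close (so a half turn about z gives the same grasp; the last joint's range is limited). The gripper opens to 85 mm and grips with 20 to 120 N. Pads are 22 mm wide; open, the fingers measure 114 mm over their backs; the gripper's body (76 mm by 85 mm) begins 54 mm behind the grasp point. The pads swing forward as they close: fully open they stand 13 mm farther back than shut.
Start: joints at [-1.26, 0.351, 1.652, -0, 1.139, -0.085], TCP at [0.212, -0.507, 0.253] pointing down, gripper open.
Joint ranges: [-2.75, 2.75], [-0.79, 2.1], [0.01, 2.65], [-1.57, 4.71], [0.07, 3.14], [-2.87, 2.87]. Speed limits (rad/s): [2.22, 2.22, 2.79, 3.14, 3.14, 3.14].

## Interface

Orientations are given as a unit quaternion [x, y, z, w].
In Python, from cell import r, optics gives the robot as it stands. The module is installed in compiled form; this text tells all that it offers. Calls block until the motion is done:
- r.move_to(position, orientation): joint-space move of the TCP to a pose.
- r.move_linear(position, rot=None, vel=0.15): straight line of the TCP; rot=None keeps the orientation; vel is the mean speed in m/s.
- r.set_joints(angles): joint-space move.
- r.set_gripper(opening, squeeze=None): opening from 0.0 (shut) to 1.0 (fully open); squeeze is the grip in N (None keeps the last); returns when the fingers have stopped.
- r.sleep(seconds).
- r.inverse_kinematics(position, orientation): joint angles nearest the present ones, or None.
- optics.get_image(name): name is "side" or "top"; returns a dict with "pixels" (400x640x3 uint8, red, green, blue), "depth" (400x640 float32, m along the optical axis (not along the pixel's ray), 0 where there is no reading), "fx", "fy", "cx", "cy" (pixels), "camera_from_world" (4x4, takes a point from world to camera coordinates). Camera axes: x right, y down, z forward; pixel columns grow to the right and rows downward; lengths in m; the calibration is good to about 2 mm. A picture is of the moment at which its call begins.
A pose or a line that the arm cannot do raises r.PlanningError and nothing moves.
- r.hand_in(): hands the job in; it is judged then, once.
Readings, each from a call of its own:
- r.current_t(): time.
- r.current_q(): joint angles.
- r.current_qvel(): joint speeds.
- r.current_effort(): joint torques, N m.
- r.current_tool_pos(): TCP position.
- r.current_ee_rot(): TCP orientation.
- r.current_contact_force(): force on the tool from outside, world axes, zero at the start.
- r.current_torque(): the same for the moment, N m.
- r.current_opening(): opening from 0.0 (shut) to 1.0 (fully open).
- r.current_finger_force(): force on a finger pad.
Only numpy, scipy, OpenCV 4.12 (cv2) and the standard library are available. Lean on these libraries where they do the work, as an engineer would, in place of code of your own. Each camera call takes 0.05 s, during which the arm holds its last target. There are 200 camera calls.

## Task

Check the four glass syringes in the sloping rack: push each plunger gently through its stroke, fully home if it will go, without forcing one that stops dead. A syringe whose plunger goes home stays where it lies in the rack, plunger home; lift each sticking one out, its plunger left as far in as it went, and lay it down flat inside the white reject tray without dropping it. Leave the vials, bottles and other things on the bench alone.

Things in the scene. Friction and masses are not known exactly. Their poses are not given: they have to be found in the camera images.
- rack: Sloping aluminium syringe rack, fixed, 270 (x) x 268 (y) mm. Origin: centre of its footprint, on the bench; x level, towards its high end; y along the row; z up. Four syringes lie side by side, 60 mm apart (y = -90, -30, 30, 90 mm), climbing along +x at 30 degrees from level: nose low, against a notched end stop; plunger high. They lift out square to the slope or straight up.
- rack_saddles (a point): Middle of the row at half barrel length, on the level of the barrels' axes; x climbs along the barrels, z square to the slope. Each barrel rests in two U saddles 12 mm wide, at x = -35 and +33 mm; between them it is bare and free underneath for 30 mm and more. The saddles' ears end 2 mm below the axes; the end stop (x = -50 to -56) rises 13 mm above them.
- lifting_bar (a point): Middle of the rack's lifting bar, a level steel bar 10 mm round and 268 mm long, along the rack's y, above the drawn thumb rests, 240 mm above the bench at x = +72 mm of the rack; its two uprights stand at x = +118 mm, y = +-132 mm. A gripper coming straight down on a drawn plunger's thumb rest would strike it; one leaning about 30 degrees back towards the low end clears it.
- tray: Reject tray: white open tray, fixed, 260 (x) x 190 (y) x 28 mm high, walls and floor 4 mm thick. Origin: centre of its underside, on the bench; x along its long side, z up. Empty at the start. It may stand to either side of the rack.
- syringe_a (a point): 25 ml glass syringe a (barrel_a), about 120 g: middle of the barrel, on its axis; x along it to the plunger, y level, z upper side. Barrel 27 mm diameter, x = -50 to 50 mm; nose 8 mm diameter to x = -62; steel flange x = 50 to 55, 44 mm wide (y), 27 mm high (z), so it lies flat without rolling. All four look alike; which lies where varies.
- thumb_a (a point): Middle of the outer face of syringe a's thumb rest, a steel disc 26 mm in diameter, 6 mm thick, on an 8 mm rod; x points outwards along the plunger, which is pushed along -x. This face is 67 mm from the barrel's middle when the plunger is fully home (disc 6 mm off the flange), 127 mm when fully drawn.
- rod_a (a joint): How far syringe a's plunger is pushed in (m): 0 fully drawn, 0.060 fully home; 0 to 0.014 at the start. A sound one slides all the way with 3 to 8 N and stays where left; one that sticks slides alike at first, then stops dead 20 mm or more short of home and will go no further.
- syringe_b (a point): 25 ml glass syringe b (barrel_b), about 120 g: middle of the barrel, on its axis; x along it to the plunger, y level, z upper side. Barrel 27 mm diameter, x = -50 to 50 mm; nose 8 mm diameter to x = -62; steel flange x = 50 to 55, 44 mm wide (y), 27 mm high (z), so it lies flat without rolling. All four look alike; which lies where varies.
- thumb_b (a point): Middle of the outer face of syringe b's thumb rest, a steel disc 26 mm in diameter, 6 mm thick, on an 8 mm rod; x points outwards along the plunger, which is pushed along -x. This face is 67 mm from the barrel's middle when the plunger is fully home (disc 6 mm off the flange), 127 mm when fully drawn.
- rod_b (a joint): How far syringe b's plunger is pushed in (m): 0 fully drawn, 0.060 fully home; 0 to 0.014 at the start. A sound one slides all the way with 3 to 8 N and stays where left; one that sticks slides alike at first, then stops dead 20 mm or more short of home and will go no further.
- syringe_c (a point): 25 ml glass syringe c (barrel_c), about 120 g: middle of the barrel, on its axis; x along it to the plunger, y level, z upper side. Barrel 27 mm diameter, x = -50 to 50 mm; nose 8 mm diameter to x = -62; steel flange x = 50 to 55, 44 mm wide (y), 27 mm high (z), so it lies flat without rolling. All four look alike; which lies where varies.
- thumb_c (a point): Middle of the outer face of syringe c's thumb rest, a steel disc 26 mm in diameter, 6 mm thick, on an 8 mm rod; x points outwards along the plunger, which is pushed along -x. This face is 67 mm from the barrel's middle when the plunger is fully home (disc 6 mm off the flange), 127 mm when fully drawn.
- rod_c (a joint): How far syringe c's plunger is pushed in (m): 0 fully drawn, 0.060 fully home; 0 to 0.014 at the start. A sound one slides all the way with 3 to 8 N and stays where left; one that sticks slides alike at first, then stops dead 20 mm or more short of home and will go no further.
- syringe_d (a point): 25 ml glass syringe d (barrel_d), about 120 g: middle of the barrel, on its axis; x along it to the plunger, y level, z upper side. Barrel 27 mm diameter, x = -50 to 50 mm; nose 8 mm diameter to x = -62; steel flange x = 50 to 55, 44 mm wide (y), 27 mm high (z), so it lies flat without rolling. All four look alike; which lies where varies.
- thumb_d (a point): Middle of the outer face of syringe d's thumb rest, a steel disc 26 mm in diameter, 6 mm thick, on an 8 mm rod; x points outwards along the plunger, which is pushed along -x. This face is 67 mm from the barrel's middle when the plunger is fully home (disc 6 mm off the flange), 127 mm when fully drawn.
- rod_d (a joint): How far syringe d's plunger is pushed in (m): 0 fully drawn, 0.060 fully home; 0 to 0.014 at the start. A sound one slides all the way with 3 to 8 N and stays where left; one that sticks slides alike at first, then stops dead 20 mm or more short of home and will go no further.
- solvent: Bystander, loose, to be left alone: amber solvent bottle, 72 mm diameter, 145 mm high. Origin: centre of its underside.
- wash_bottle: Bystander, loose, to be left alone: white wash bottle, 70 mm diameter, 190 mm high with its spout. Origin: centre of its underside.
- vial_front: Bystander, loose, to be left alone: clear headspace vial with aluminium cap, 23 mm diameter, 77 mm high, just off the low end of the rack. Origin: centre of its underside.
- vial_under: Bystander, loose, to be left alone: clear headspace vial with aluminium cap, 23 mm diameter, 77 mm high, standing under the drawn plungers, inside the rack's frame. Origin: centre of its underside.
- vial_tray: Bystander, loose, to be left alone: clear headspace vial with aluminium cap, 23 mm diameter, 77 mm high, just beyond the tray's far end. Origin: centre of its underside.
- spanner: Bystander, loose, to be left alone: open spanner 130 mm long lying flat. Origin: centre of its underside.
- septa_box: Bystander, loose, to be left alone: small carton 60 x 85 x 22 mm. Origin: centre of its underside.
- beaker: Bystander, loose, to be left alone: glass beaker, 68 mm diameter, 85 mm high. Origin: centre of its underside.
There are look-alikes about, which are no part of the job. Leave any purple or yellow look-alike of the part that bears syringe_a alone.

How it is judged:
By the outcome, as a careful person would: the job done as asked, in the order asked, and still so for the second after the job is handed in, with the robot touching nothing.
It also fails if it takes over 72 s, if anything falls off the work surface, if the arm or the gripper's body presses on something with over 40 N, if the wrist force passes 120 N, or if a joint passes its speed limit or range.

## Working session

There is one attempt and no reset: what is moved stays moved. The work goes in short steps, each a Python script; the robot and the scene stay as the last script left them, time stands still between calls to the robot, and variables do not carry over. Pictures are saved under pics/ and viewed, at most 10 in all, crops included, and the job is handed in when it is done.

```bash
mkdir -p pics; ls
python3 - <<'E'
from cell import r, optics
import cv2, numpy as np, pickle
for n in ("top","side"):
    d=optics.get_image(n); pickle.dump(d,open(f"{n}0.pkl","wb"))
    cv2.imwrite(f"pics/{n}0.png",d["pixels"][:,:,::-1])
    print(n,d["fx"],d["fy"],d["cx"],d["cy"],np.round(d["camera_from_world"],3).tolist())
print(r.current_t(),r.finger_overhang,r.current_ee_rot(),r.current_opening())
E
```

```text
pics
top 372.7004493850717 372.7004493850717 318.3358316639821 200.82224664369735 [[0.01, -1.0, -0.019, 0.006], [-0.985, -0.006, -0.175, 0.551], [0.175, 0.021, -0.984, 1.229], [0.0, 0.0, 0.0, 1.0]]
side 453.30339314034893 453.30339314034893 315.0637652881368 206.33091155334606 [[-0.892, -0.453, 0.017, 0.465], [-0.295, 0.552, -0.78, 0.292], [0.344, -0.7, -0.626, 1.181], [0.0, 0.0, 0.0, 1.0]]
0.1 0.022 [ 9.80481982e-01  1.96608312e-01 -8.02041037e-05 -4.98110579e-04] 1.0021721629682683
```

View pics/top0.png

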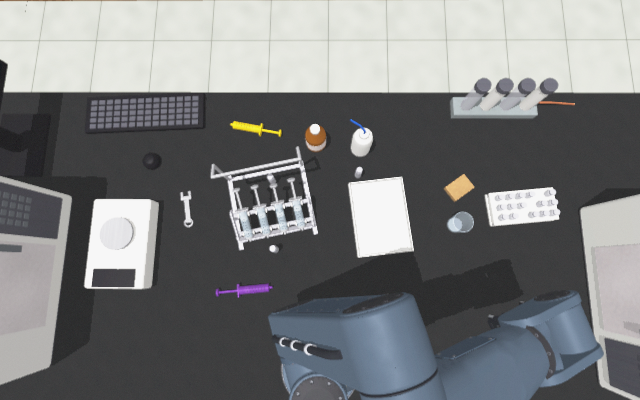

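View pics/side0.png

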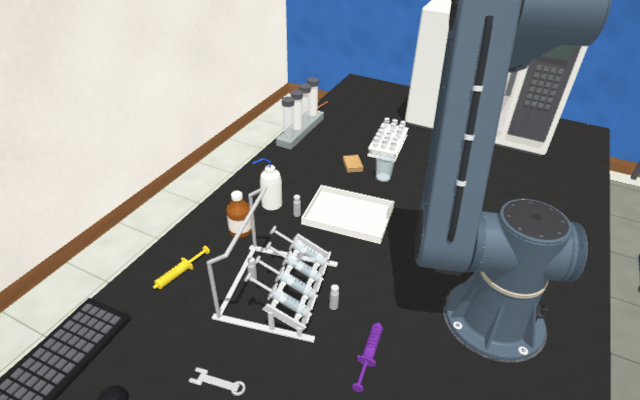

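The top view shows the rack at about (272,200), its high end and bar away from the robot. The tray is at (380,217). The front vial is at (274,248), the vial at the tray's far end is at (359,173), and the purple and yellow look-alikes are at (244,290) and (256,129). I'll measure the rack and tray from the depth images.

```bash
cat > h.py <<'E'
import numpy as np, cv2
def cloud(d):
    z=d["depth"].astype(float); v,u=np.mgrid[:400,:640]
    p=np.stack([(u-d["cx"])/d["fx"]*z,(v-d["cy"])/d["fy"]*z,z],-1)
    T=np.linalg.inv(d["camera_from_world"]); w=p@T[:3,:3].T+T[:3,3]; w[z<=0]=np.nan; return w
def proj(d,P):
    T=d["camera_from_world"]; c=np.atleast_2d(P)@T[:3,:3].T+T[:3,3]
    return np.stack([c[:,0]/c[:,2]*d["fx"]+d["cx"],c[:,1]/c[:,2]*d["fy"]+d["cy"]],-1)
E
python3 - <<'E'
import pickle,numpy as np,cv2
from h import *
for n in("top","side"):
    d=pickle.load(open(n+"0.pkl","rb")); w=cloud(d); rgb=d["pixels"].astype(int)
    reg=(w[...,0]>.35)&(w[...,0]<.85)&(w[...,1]>-.02)&(w[...,1]<.4)
    b=w[reg&(w[...,2]>.225)&(w[...,2]<.26)]
    c=b.mean(0); u,s,vt=np.linalg.svd(b-c); dr=vt[0]*np.sign(vt[0][1]); t=(b-c)@dr
    print(n,len(b),"c",c.round(4),"dir",dr.round(3),"t",np.percentile(t,[0,2,98,100]).round(4),"res",np.std((b-c)@vt[1]),"mid",(c+dr*(t.min()+t.max())/2).round(4))
    reg=(w[...,0]>.35)&(w[...,0]<.8)&(w[...,1]>-.35)&(w[...,1]<.05)&(w[...,2]<.035)&(w[...,2]>-.01)&(rgb.min(-1)>150)
    lab=cv2.connectedComponentsWithStats(reg.astype(np.uint8))
    i=1+np.argmax(lab[2][1:,4]); q=w[lab[1]==i]; print("tray",len(q),cv2.minAreaRect(q[:,:2].astype(np.float32)*1000),np.percentile(q[:,2],[2,50,98]).round(4))
    rim=q[q[:,2]>.024]; print(" rim",len(rim),cv2.minAreaRect(rim[:,:2].astype(np.float32)*1000))
    # crops
    x0,y0,x1,y1=(200,135,440,275) if n=="top" else (195,180,405,350)
    s=3; im=cv2.resize(d["pixels"][y0:y1,x0:x1,::-1],None,fx=s,fy=s,interpolation=cv2.INTER_CUBIC); cv2.imwrite(f"pics/{n}c.png",im)
    print(im.shape)
    # bench height
    k=w[reg==False]; k=k[(k[:,0]>.3)&(k[:,0]<.7)&(abs(k[:,1])<.4)&(abs(k[:,2])<.01)]; print("bench",np.median(k[:,2]))
E
```

```text
top 347 c [0.6173 0.1918 0.2435] dir [-0.216  0.976  0.001] t [-0.1358 -0.1334  0.1336  0.1359] res 0.007115436607652634 mid [0.6173 0.1919 0.2435]
tray 4202 ((502.9180908203125, -203.47634887695312), (263.0068054199219, 191.21177673339844), 6.86447811126709) [-0.0009  0.005   0.0299]
 rim 317 ((504.4708251953125, -203.64129638671875), (260.303955078125, 190.20521545410156), 7.02643346786499)
(420, 720, 3)
bench 0.0008153947283046081
side 393 c [0.6103 0.2116 0.2423] dir [-0.21   0.978 -0.005] t [-0.154  -0.1512  0.117   0.1184] res 0.007457818818674628 mid [0.6141 0.1942 0.2423]
tray 3510 ((511.6864013671875, -222.706298828125), (275.1831359863281, 241.99209594726562), 7.224208354949951) [0.0001 0.0054 0.0289]
 rim 337 ((502.25982666015625, -202.42584228515625), (261.2980041503906, 199.23751831054688), 7.285549163818359)
(510, 630, 3)
bench 0.0002890768366675678
```

View pics/topc.png

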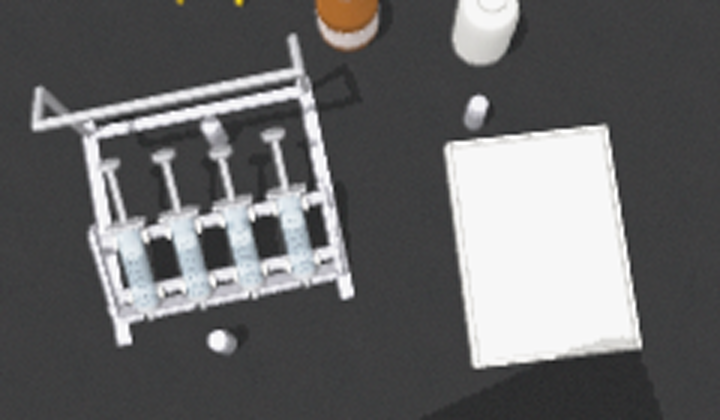

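View pics/sidec.png

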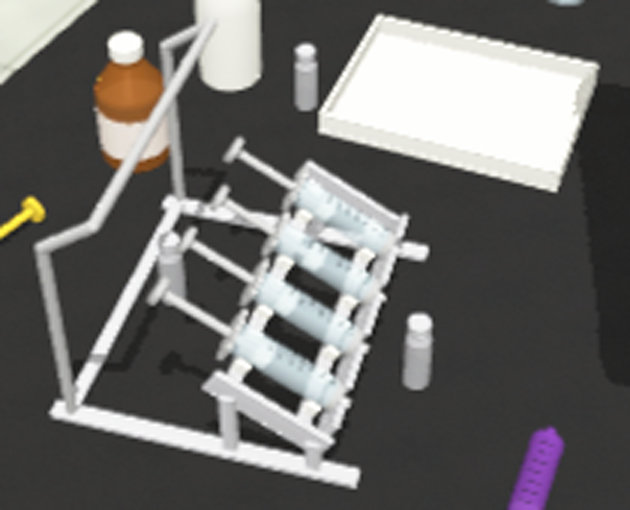

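The crops show four syringes in the rack with the bar above the plungers. One vial stands in front at top crop (221,341), and one stands under the plungers at (213,133). The tray is empty. Next I'll fit the rack pose and barrel axes.

```bash
cat > fit.py <<'E'
import pickle,numpy as np,cv2
from h import *
from scipy.optimize import least_squares
D={n:pickle.load(open(n+"0.pkl","rb")) for n in("top","side")}
for n in D:
    d=D[n]; w=cloud(d)
    reg=(w[...,0]>.35)&(w[...,0]<.85)&(w[...,1]>-.02)&(w[...,1]<.4)
    b=w[reg&(w[...,2]>.23)&(w[...,2]<.26)]
    # robust bar line
    f=lambda p:(b[:,0]-p[0]-p[1]*(b[:,1]-.192))
    p=least_squares(f,[.61,-.21],loss="soft_l1",f_scale=.002).x
    k=abs(f(p))<.008; t=b[k]; ym=(t[:,1].min()+t[:,1].max())/2
    print(n,"bar yaw",np.degrees(np.arctan(-p[1])),"mid",p[0]+p[1]*(ym-.192),ym,"z",np.percentile(t[:,2],[5,50,95]).round(4),"len",np.ptp(t[:,1])*np.hypot(1,p[1]))
    # frame rails on bench
    fr=w[reg&(w[...,2]>.006)&(w[...,2]<.022)&(d["pixels"].min(-1)>110)]
    print(" rails",len(fr),cv2.minAreaRect(fr[:,:2].astype(np.float32)*1000))
    # rack frame using yaw
    yaw=np.arctan(-p[1]); ex=np.array([np.cos(yaw),np.sin(yaw)]); ey=np.array([-ex[1],ex[0]])
    mid=np.array([p[0]+p[1]*(ym-.192),ym]); o=mid-.072*ex
    X=(w[...,:2]-o)@ex; Y=(w[...,:2]-o)@ey; Z=w[...,2]
    c,s=np.cos(np.pi/6),.5
    S=c*X+s*Z; N=-s*X+c*Z
    for y0 in(-.09,-.03,.03,.09):
        m=reg&(abs(Y-y0)<.010)&(Z>.03)&(Z<.22)
        hs=np.arange(-.1,.26,.012); 
        row=[]
        for a in hs:
            q=N[m&(S>=a)&(S<a+.012)]; row.append(f"{a*1e3:.0f}:{np.percentile(q,85)*1e3:.0f}" if len(q)>2 else "-")
        print("  y",y0," ".join(row))
    print(" Barheight slope coords", c*.072+s*.24, -s*.072+c*.24,"o",o)
E
python3 fit.py
```

```text
top bar yaw 12.371423755719952 mid 0.6158566364571217 0.19109905522523957 z [0.2407 0.2447 0.2482] len 0.27121916590946704
 rails 663 ((561.6410522460938, 134.49220275878906), (324.3040466308594, 406.91510009765625), 21.60733985900879)
  y -0.09 - - -76:109 -64:109 -52:108 -40:110 -28:108 -16:109 -4:108 8:108 20:109 32:108 44:98 56:97 68:99 80:99 92:106 104:106 - - - - - - - - - - - -
  y -0.03 - - -76:107 -64:108 -52:108 -40:110 -28:108 -16:108 -4:108 8:109 20:108 32:109 44:102 56:99 68:98 80:99 92:105 104:28 - - - - - - - - - - - -
  y 0.03 -100:147 - -76:107 -64:109 -52:107 -40:109 -28:110 -16:109 -4:108 8:109 20:110 32:109 44:101 56:101 68:100 80:99 92:103 104:107 - - - - - - - - - - - -
  y 0.09 - - -76:109 -64:109 -52:108 -40:110 -28:109 -16:108 -4:108 8:108 20:109 32:108 44:102 56:101 68:99 80:101 92:100 104:106 - - - - - - - - - - - -
 Barheight slope coords 0.18235382907247957 0.17184609690826527 o [0.54552853 0.17567319]
side bar yaw 12.120632763822547 mid 0.6120317527493709 0.19473117368802845 z [0.2392 0.244  0.2466] len 0.2737483728435859
 rails 1056 ((576.587646484375, 153.0255584716797), (389.764892578125, 342.8493347167969), 12.350086212158203)
  y -0.09 - - -76:106 -64:107 -52:107 -40:106 -28:106 -16:106 -4:107 8:107 20:108 32:108 44:96 56:99 68:98 80:98 92:103 104:104 - - - - - - - - - - - -
  y -0.03 - - -76:106 -64:106 -52:107 -40:107 -28:106 -16:108 -4:107 8:107 20:107 32:108 44:99 56:96 68:97 80:97 92:105 104:28 116:24 - - - - - - - - - - -
  y 0.03 -100:145 - -76:106 -64:108 -52:107 -40:108 -28:107 -16:108 -4:108 8:107 20:107 32:108 44:98 56:98 68:97 80:98 92:101 104:106 - - - - - - - - - - - -
  y 0.09 - - -76:107 -64:107 -52:107 -40:107 -28:107 -16:108 -4:107 8:108 20:107 32:108 44:98 56:100 68:97 80:98 92:99 104:106 - - - - - - - - - - - -
 Barheight slope coords 0.18235382907247957 0.17184609690826527 o [0.5416368  0.17961329]
```

```bash
cat >> h.py <<'E'
# rack slope frame: origin rack origin, S along barrels, N normal to slope
O=np.array([.5436,.1776,0.]); YAW=np.radians(12.25)
ex=np.array([np.cos(YAW),np.sin(YAW),0]); ey=np.array([-ex[1],ex[0],0]); ez=np.array([0,0,1.])
eS=ex*np.cos(np.pi/6)+ez*.5; eN=-ex*.5+ez*np.cos(np.pi/6)
R=np.stack([eS,ey,eN],1)
E
python3 - <<'E'
import pickle
from h import *
from scipy.optimize import least_squares
for n in("top","side"):
    d=pickle.load(open(n+"0.pkl","rb")); w=cloud(d)
    q=((w-O)@R).reshape(-1,3); q=q[np.isfinite(q[:,0])]
    P=[]
    for y in(-.09,-.03,.03,.09):
        m=q[(abs(q[:,1]-y)<.016)&(q[:,2]>.096)&(q[:,2]<.12)&(q[:,0]>-.035)&(q[:,0]<.012)]
        f=lambda p:np.hypot(m[:,1]-p[0]-p[2]*(m[:,0]+.012),m[:,2]-p[1])-.0135
        s=least_squares(f,[y,.0945,0],loss="soft_l1",f_scale=.001).x
        t=q[(abs(q[:,1]-s[0])<.02)&(abs(q[:,2]-s[1])<.025)&(q[:,0]<.15)]
        fl=t[(abs(abs(t[:,1]-s[0])-.018)<.004)&(abs(t[:,2]-s[1])<.013)&(t[:,0]>.02)&(t[:,0]<.07)]
        th=t[(t[:,0]>.07)]
        print(n,y,len(m),"y,N,skew",s.round(4),"flange S",np.percentile(fl[:,0],[5,50,95]).round(4),"thumb",len(th),np.percentile(th[:,0],[50,90,98]).round(4),"yth",th[th[:,0]>np.percentile(th[:,0],70),1].mean().round(4))
E
```

```text
top -0.09 102 y,N,skew [-0.091   0.0936 -0.0229] flange S [0.0203 0.0381 0.0415] thumb 48 [0.1035 0.1086 0.1091] yth -0.0907
top -0.03 104 y,N,skew [-0.0317  0.0932  0.0147] flange S [0.0209 0.0366 0.0411] thumb 43 [0.0959 0.1008 0.1012] yth -0.0331
top 0.03 108 y,N,skew [ 0.0292  0.0937 -0.0031] flange S [0.0214 0.0368 0.0415] thumb 50 [0.1046 0.1099 0.1108] yth 0.0291
top 0.09 103 y,N,skew [ 0.0889  0.0933 -0.0318] flange S [0.023  0.0366 0.0417] thumb 49 [0.1062 0.1121 0.1126] yth 0.0894
side -0.09 130 y,N,skew [-0.0913  0.0941 -0.0229] flange S [0.0208 0.0365 0.0387] thumb 59 [0.0981 0.1056 0.106 ] yth -0.0883
side -0.03 146 y,N,skew [-0.0315  0.0938  0.0245] flange S [0.0213 0.0339 0.0384] thumb 54 [0.0935 0.0984 0.0987] yth -0.0282
side 0.03 166 y,N,skew [0.0281 0.0944 0.0001] flange S [0.0219 0.0347 0.0383] thumb 71 [0.098  0.1074 0.1077] yth 0.0317
side 0.09 175 y,N,skew [ 0.0882  0.0943 -0.0154] flange S [0.0205 0.0376 0.0381] thumb 80 [0.0997 0.1092 0.1094] yth 0.0916
```

```bash
cat >> h.py <<'E'
from scipy.spatial.transform import Rotation as Ro
O=O-.0013*ey
NAX=.0938; SM=-.015
def W(S,y,N): return O+R@np.array([S,y,N])
def quat(tilt,yaw=YAW):   # tool leaning back 'tilt' from vertical, closing line across the barrel
    e=np.array([np.cos(yaw),np.sin(yaw),0]); z=np.sin(tilt)*e-np.cos(tilt)*ez; y=-np.array([-e[1],e[0],0])
    return Ro.from_matrix(np.stack([np.cross(y,z),y,z],1)).as_quat(), z
LEAN=np.radians(40); QP,ZP=quat(LEAN)
def tip(S,y,back=0.): return W(S,y,NAX-.004)-(.022+back)*ZP   # face at disc edge is at S-.0142
E
cat > push.py <<'E'
import sys; from cell import r, optics; from h import *
y=float(sys.argv[1]); th=float(sys.argv[2]); first=len(sys.argv)>3
t0=r.current_t()
if first:
    r.set_gripper(0.0,30); r.move_to(tip(.132,y,.14),QP)
else: r.move_linear(tip(.132,y,.035),QP,vel=.25)
F=lambda:float(np.array(r.current_contact_force())[:3]@eS)
r.move_linear(tip(.132,y),vel=.15); r.sleep(.1); f0=F(); print("f0",r.current_contact_force(),"t",r.current_t()-t0)
S=th+.0142+.004; r.move_linear(tip(S,y),vel=.06); log=[]; state=None
Send=SM+.067+.0142
lim=12
while S>Send-.005:
    if S<Send+.0165: step=.004 if S>Send+.006 else .001   # past any dead stop: sound
    else: step=.0015
    S-=step; r.move_linear(tip(S,y),vel=.04); f=F()-f0
    ps=float((np.array(r.current_tool_pos())-tip(0,y))@eS); log.append((round((S-Send)*1e3,1),round((ps-Send)*1e3,1),round(f,1),round(r.current_t()-t0,2)))
    if f>lim: break
print(log[::2] if len(log)>40 else log); print(log[-1])
np.save(f"log_{y}.npy",log)
r.move_linear(tip(S+.003,y),vel=.06)
r.move_linear(tip(S+.003,y,.035),vel=.2); print("t",r.current_t())
E
python3 push.py -.09 .1075 1
```

```text
f0 [-0.91250257 -0.15370265  0.18649278] t 4.3417
[(58.0, 58.3, 0.5, 4.85), (56.5, 56.6, 1.4, 5.1), (55.0, 55.0, -0.2, 5.35), (53.5, 53.8, 3.1, 5.6), (52.0, 52.4, 3.8, 5.85), (50.5, 50.7, 5.0, 6.1), (49.0, 49.0, 3.8, 6.35), (47.5, 47.5, 2.5, 6.6), (46.0, 45.9, 3.8, 6.85), (44.5, 44.4, 3.1, 7.1), (43.0, 43.0, 2.5, 7.35), (41.5, 41.4, 2.7, 7.6), (40.0, 40.0, 2.8, 7.85), (38.5, 38.4, 3.5, 8.1), (37.0, 37.0, 2.8, 8.35), (35.5, 36.2, 6.3, 8.6), (34.0, 36.0, 11.5, 8.85), (32.5, 35.8, 15.3, 9.1)]
(32.5, 35.8, 15.3, 9.1)
t 9.9167
```

Row −90 stops dead about 36 mm short of home. The arm yields softly, about 3 N/mm, so I can use longer steps.

```bash
sed -i 's/step=.0015/step=.0025/; s/lim=12/lim=11/; s/step=.004 if S>Send+.006 else .001/step=.005 if S>Send+.006 else .0015/' push.py
python3 push.py -.03 .100; python3 push.py .03 .109; python3 push.py .09 .111
```

```text
f0 [-0.20670261 -0.67037809  0.53061131] t 1.125Traceback (most recent call last):
  File "push.py", line 8, in <module>
    r.move_linear(tip(.132,y),vel=.15); r.sleep(.1); f0=F(); print("f0",r.current_contact_force(),"t",r.current_t()-t0)
    ~~~~~~~~~~~~~^^^^^^^^^^^^^^^^^^^^^
cell.PlanningError: the arm cannot follow that straight line within its joint ranges
Traceback (most recent call last):
  File "push.py", line 8, in <module>
    r.move_linear(tip(.132,y),vel=.15); r.sleep(.1); f0=F(); print("f0",r.current_contact_force(),"t",r.current_t()-t0)
    ~~~~~~~~~~~~~^^^^^^^^^^^^^^^^^^^^^
cell.PlanningError: the arm cannot follow that straight line within its joint ranges
Traceback (most recent call last):
  File "push.py", line 9, in <module>
    S=th+.0142+.004; r.move_linear(tip(S,y),vel=.06); log=[]; state=None
                     ~~~~~~~~~~~~~^^^^^^^^^^^^^^^^^^
cell.PlanningError: the arm cannot follow that straight line within its joint ranges
```

Run:
```python
from cell import r; from h import *
print(r.current_t(),np.round(r.current_q(),3),r.current_contact_force())
for L in (40,36,33,30,26):
    q,z=quat(np.radians(L)); 
    for y in(-.03,.03,.09):
        o=[]
        for S in(.132,.125,.1,.066):
            p=W(S,y,NAX-.004)-.022*z; k=r.inverse_kinematics(p,q); o.append(None if k is None else np.round(k,2)[[3,4,5]].tolist())
        print(L,y,o)
```

```text
13.55 [ 0.422  0.464  1.924 -1.117  0.149  2.845] [-0.20670261 -0.67037809  0.53061131]
40 -0.03 [None, None, None, [2.88, 0.12, -1.35]]
40 0.03 [None, None, None, [3.68, 0.12, -2.03]]
40 0.09 [[-1.12, 0.15, 2.85], None, None, [4.27, 0.17, -2.51]]
36 -0.03 [[0.17, 0.14, 1.37], [0.19, 0.13, 1.35], [0.33, 0.08, 1.21], None]
36 0.03 [[-0.31, 0.16, 1.95], [-0.35, 0.15, 1.98], [-0.55, 0.1, 2.19], None]
36 0.09 [[-0.6, 0.21, 2.33], [-0.65, 0.2, 2.37], [-0.85, 0.17, 2.59], None]
33 -0.03 [[0.1, 0.23, 1.44], [0.1, 0.21, 1.44], [0.14, 0.16, 1.39], [0.28, 0.09, 1.25]]
33 0.03 [[-0.19, 0.24, 1.82], [-0.2, 0.22, 1.84], [-0.27, 0.17, 1.91], [-0.48, 0.11, 2.13]]
33 0.09 [[-0.4, 0.28, 2.13], [-0.43, 0.27, 2.15], [-0.54, 0.22, 2.28], [-0.78, 0.17, 2.53]]
30 -0.03 [[0.06, 0.31, 1.48], [0.07, 0.29, 1.47], [0.09, 0.24, 1.45], [0.13, 0.17, 1.4]]
30 0.03 [[-0.13, 0.32, 1.76], [-0.14, 0.3, 1.77], [-0.17, 0.25, 1.81], [-0.25, 0.18, 1.89]]
30 0.09 [[-0.29, 0.35, 2.01], [-0.3, 0.34, 2.03], [-0.36, 0.29, 2.1], [-0.49, 0.23, 2.24]]
26 -0.03 [[0.04, 0.41, 1.5], [0.04, 0.4, 1.5], [0.05, 0.35, 1.49], [0.07, 0.28, 1.47]]
26 0.03 [[-0.08, 0.42, 1.72], [-0.09, 0.41, 1.72], [-0.1, 0.36, 1.74], [-0.13, 0.29, 1.78]]
26 0.09 [[-0.19, 0.45, 1.91], [-0.2, 0.43, 1.92], [-0.23, 0.39, 1.96], [-0.29, 0.32, 2.04]]
```

```bash
cat >> h.py <<'E'
QL,ZL=QP,ZP
QP,ZP=quat(np.radians(31)); FO=.0113
def tip(S,y,back=0.): return W(S,y,NAX-.004)-(.022+back)*ZP
E
sed -i 's/\.0142/FO/g; s/tip(\.132,y/tip(th+FO+.003,y/g; s/S=th+FO+.004; r.move_linear(tip(S,y),vel=.06)/S=th+FO+.003/' push.py
python3 - <<'E'
from cell import r; from h import *
r.move_linear(np.array(r.current_tool_pos())-.035*ZL,vel=.15)
r.move_to(tip(.111+FO+.003,.09,.035),QP)
print(r.current_t(),np.round(r.current_q(),2),r.current_contact_force())
E
python3 push.py .09 .111 && python3 push.py .03 .109 && python3 push.py -.03 .100
```

```text
14.5833 [ 0.42  0.4   1.87 -0.31  0.36  2.03] [-0.11572457  0.19943029 -0.37406901]
f0 [-0.66591098 -0.6694243   0.13147956] t 0.7334000000000014
[(59.5, 59.5, 0.6, 0.98), (57.0, 57.2, 1.6, 1.23), (54.5, 55.0, 5.1, 1.48), (52.0, 52.0, 4.4, 1.73), (49.5, 49.2, 4.1, 1.98), (47.0, 46.6, 4.0, 2.23), (44.5, 44.1, 3.5, 2.48), (42.0, 41.7, 4.1, 2.73), (39.5, 39.2, 3.0, 2.98), (37.0, 36.7, 3.6, 3.23), (34.5, 34.2, 3.5, 3.48), (32.0, 31.7, 3.4, 3.73), (29.5, 29.2, 2.9, 3.98), (27.0, 26.7, 3.2, 4.23), (24.5, 24.2, 3.7, 4.48), (22.0, 21.7, 3.5, 4.73), (19.5, 19.2, 4.4, 4.98), (17.0, 16.7, 4.2, 5.23), (14.5, 14.2, 3.7, 5.48), (9.5, 8.9, 2.4, 5.76), (4.5, 4.1, 1.9, 6.03), (3.0, 3.1, 4.7, 6.28), (1.5, 1.5, 3.7, 6.53), (-0.0, -0.1, 4.9, 6.78), (-1.5, -1.7, 5.2, 7.03), (-3.0, -1.8, 8.7, 7.28), (-4.5, -2.0, 13.4, 7.53)]
(-4.5, -2.0, 13.4, 7.53)
t 22.6917
f0 [-0.04397831  0.66133247  0.56772524] t 1.0832999999999977
[(57.5, 57.5, -0.6, 1.33), (55.0, 55.2, 0.6, 1.58), (52.5, 52.9, 2.7, 1.83), (50.0, 49.9, 1.8, 2.08), (47.5, 47.2, 1.7, 2.33), (45.0, 44.6, 2.3, 2.58), (42.5, 42.1, 2.4, 2.83), (40.0, 39.7
[... 284 characters left out ...]
 5.58)
t 28.85
f0 [0.3822848 0.1264158 0.0792818] t 0.9749999999999979
[(48.5, 48.5, -0.5, 1.22), (46.0, 46.1, -0.6, 1.47), (43.5, 43.6, 1.6, 1.72), (41.0, 40.8, 1.9, 1.97), (38.5, 38.2, 1.4, 2.22), (36.0, 35.6, 1.6, 2.47), (33.5, 33.1, 1.0, 2.72), (31.0, 30.7, 1.2, 2.97), (28.5, 28.2, 1.7, 3.23), (26.0, 25.7, 0.8, 3.48), (23.5, 23.2, 1.7, 3.73), (21.0, 20.7, 0.7, 3.98), (18.5, 18.2, 0.3, 4.23), (16.0, 15.7, 1.2, 4.48), (11.0, 10.2, 1.0, 4.75), (6.0, 5.3, -0.1, 5.02), (4.5, 4.4, 0.6, 5.27), (3.0, 3.1, 1.8, 5.52), (1.5, 1.4, 2.7, 5.77), (-0.0, -0.2, 1.9, 6.02), (-1.5, -1.5, 2.1, 6.27), (-3.0, -1.6, 6.1, 6.52), (-4.5, -1.7, 9.2, 6.77), (-6.0, -1.8, 14.6, 7.02)]
(-6.0, -1.8, 14.6, 7.02)
t 36.45
```

Rows +90 and −30 went home. Rows −90 and +30 stick, about 37 and 22 mm short. Next I'll check IK for the lift and the placing.

```bash
cat >> h.py <<'E'
TO=np.array([.5034,-.203,0]); TY=np.radians(7.1)
tx=np.array([np.cos(TY),np.sin(TY),0]); ty=np.array([-tx[1],tx[0],0])
SM=-.0165; A=.011; GX=.004       # grip point on barrel, axis A ahead of TCP
def grasp(y,lean,dn=0.):
    q,z=quat(lean); return W(SM+GX,y,NAX+dn)-A*z,q
def place(y,lean,z0):
    q,z=quat(lean-np.pi/6,TY); return TO+tx*(-.02+GX)+ty*y+ez*z0-A*z,q
E
python3 - <<'E'
from cell import r; from h import *
for L in(30,25,22,18,14):
    a=np.radians(L); o=[]
    for p in [grasp(y,a,dn) for y in(-.09,.03) for dn in(0,.03,.065)]+[place(y,a,z) for y in(-.045,.045) for z in(.12,.0175)]:
        k=r.inverse_kinematics(*p); o.append(None if k is None else np.round(k,2)[[3,4,5]].tolist())
    print(L,o)
E
```

```text
30 [[1.72, 0.1, -0.33], [1.21, 0.11, 0.17], [0.78, 0.16, 0.61], None, None, [-0.46, 0.13, 2.13], [-0.0, 0.88, 0.89], [-0.0, 0.68, 0.89], [-0.0, 0.83, 1.03], [-0.0, 0.61, 1.03]]
25 [[0.6, 0.15, 0.8], [0.46, 0.2, 0.94], [0.35, 0.26, 1.03], [-0.32, 0.13, 1.98], [-0.24, 0.18, 1.9], [-0.18, 0.25, 1.85], [-0.06, 0.97, 0.96], [-0.08, 0.78, 0.97], [-0.05, 0.93, 1.09], [-0.07, 0.72, 1.11]]
22 [[0.34, 0.21, 1.06], [0.29, 0.26, 1.11], [0.24, 0.33, 1.15], [-0.17, 0.21, 1.83], [-0.15, 0.26, 1.8], [-0.12, 0.33, 1.78], [-0.1, 1.03, 0.99], [-0.11, 0.84, 1.01], [-0.08, 0.99, 1.12], [-0.1, 0.78, 1.14]]
18 [[0.19, 0.31, 1.22], [0.17, 0.36, 1.23], [0.15, 0.43, 1.25], [-0.09, 0.31, 1.75], [-0.08, 0.36, 1.74], [-0.08, 0.42, 1.73], [-0.14, 1.1, 1.02], [-0.15, 0.92, 1.05], [-0.11, 1.06, 1.15], [-0.13, 0.87, 1.18]]
14 [[0.11, 0.41, 1.3], [0.1, 0.46, 1.3], [0.09, 0.52, 1.31], [-0.05, 0.41, 1.71], [-0.05, 0.46, 1.71], [-0.05, 0.52, 1.7], [-0.17, 1.17, 1.05], [-0.19, 1.0, 1.09], [-0.14, 1.14, 1.17], [-0.16, 0.95, 1.2]]
```

```bash
cat > pick.py <<'E'
import sys; from cell import r, optics; from h import *
y,py=map(float,sys.argv[1:3]); a=np.radians(23)
def st(s): print(s,"t",round(r.current_t(),2),"open",round(float(r.current_opening()),3),"F",np.round(r.current_contact_force(),1),"ff",np.round(r.current_finger_force(),1))
r.move_to(*grasp(y,a,.07)); r.set_gripper(.47,35); st("above")
r.move_linear(grasp(y,a,0)[0],vel=.12); st("down")
r.set_gripper(0.0,35); st("grip")
if not .25<r.current_opening()<.40: sys.exit("bad grip")
r.move_linear(grasp(y,a,.012)[0],vel=.08); r.move_linear(grasp(y,a,.075)[0],vel=.2); st("lifted")
p,q=place(py,a,.13); r.move_to(p,q); st("over tray")
d=optics.get_image("side"); cv2.imwrite(f"pics/lift_{y}.png",d["pixels"][120:370,180:480,::-1])
r.move_linear(place(py,a,.030)[0],vel=.15); r.sleep(.1); f0=r.current_contact_force()[2]; st("low")
z=.0225
while z>.015:
    r.move_linear(place(py,a,z)[0],vel=.03); f=r.current_contact_force()[2]-f0; print(round(z,4),round(float(f),1))
    if f>2: break
    z-=.0015
r.set_gripper(.5,35); st("released")
r.move_linear(place(py,a,.12)[0],vel=.2); st("end")
E
python3 pick.py -.09 -.045
```

```text
above t 37.39 open 0.469 F [-0.3 -0.7  0.4] ff 0.0
down t 38.12 open 0.471 F [-0.5  0.5  0.4] ff 0.0
grip t 38.39 open 0.303 F [-4.2 -0.3  8.2] ff 34.3
lifted t 39.16 open 0.302 F [ 1.  -0.3 -2.1] ff 34.6
over tray t 40.37 open 0.3 F [ 0.5  0.3 -1.8] ff 34.7
low t 41.33 open 0.299 F [ 1.6 -0.  -0.7] ff 34.7
0.0225 6.1
released t 42.04 open 0.5 F [-0.1  0.9 -1.1] ff 0.2
end t 42.67 open 0.502 F [ 0.3 -0.1 -0.9] ff 0.0
```

Run:
```python
from cell import r, optics; from h import *
import pickle
d=optics.get_image("side"); pickle.dump(d,open("side1.pkl","wb"))
a=cv2.imread("pics/lift_-0.09.png"); b=d["pixels"][120:370,180:480,::-1]
cv2.imwrite("pics/chk1.png",cv2.resize(np.vstack([a,b])[:, :],None,fx=1.2,fy=1.2,interpolation=cv2.INTER_CUBIC))
```

```text
(no output)
```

View pics/chk1.png

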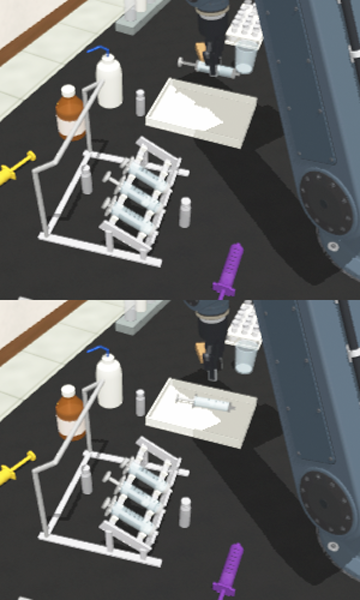

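The top half shows syringe −90 carried by the barrel over the tray, at about (215,68). The bottom half shows it lying flat in the tray at (208,402), with nothing else disturbed. Now I'll do row +30, touching down more finely.

```bash
sed -i 's/^z=.0225/z=.0275/; s/z>.015:/z>.0175:/; s/if f>2/if f>7/' pick.py; python3 pick.py .03 .045
python3 - <<'E'
from cell import r, optics; from h import *
import pickle
o=[]
for n,c in(("side",(slice(150,350),slice(180,420))),("top",(slice(130,290),slice(200,440)))):
    d=optics.get_image(n); pickle.dump(d,open(n+"2.pkl","wb")); o.append(cv2.resize(d["pixels"][c][:,:,::-1],(600,500 if n=="side" else 400)))
cv2.imwrite("pics/fin_s.png",o[0]); cv2.imwrite("pics/fin_t.png",o[1]);
E
```

```text
above t 44.55 open 0.471 F [-0.2 -0.2  0.6] ff 0.0
down t 45.28 open 0.47 F [ 0.   0.4 -0.8] ff 0.0
grip t 45.55 open 0.3 F [-4.2 -2.   8.1] ff 34.2
lifted t 46.32 open 0.299 F [ 0.8 -0.1 -1.1] ff 34.6
over tray t 47.62 open 0.302 F [-0.1  0.3 -1.2] ff 34.7
low t 48.59 open 0.3 F [ 0.5  0.3 -0.8] ff 34.7
0.0275 -0.8
0.026 -0.8
0.0245 0.1
0.023 -0.7
0.0215 -1.1
0.02 0.2
0.0185 1.0
released t 50.65 open 0.501 F [-0.3 -0.  -0.6] ff 0.0
end t 51.31 open 0.497 F [-0.8  0.8 -1.1] ff 0.0
```

View pics/fin_s.png

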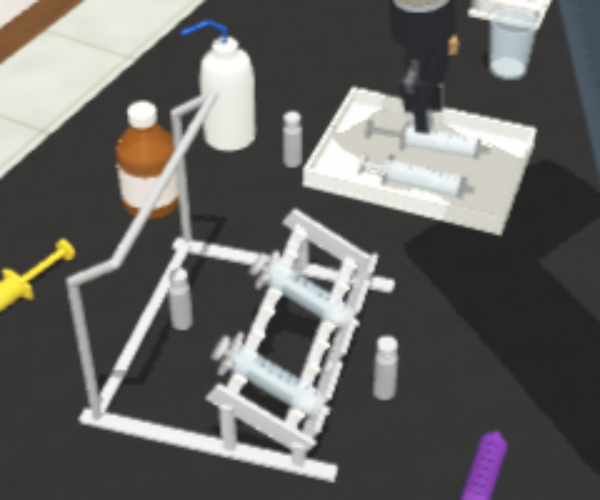

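View pics/fin_t.png

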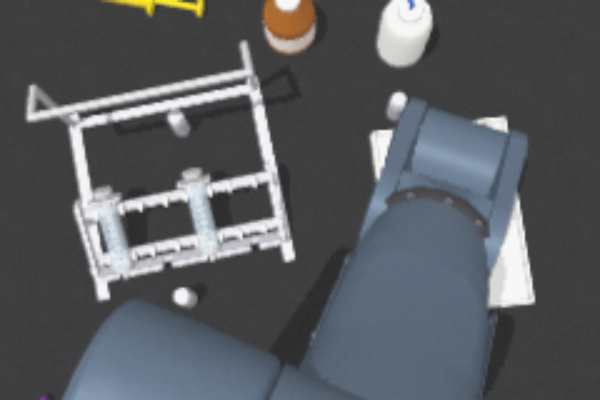

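The final pictures show rows −30 and +90 in the rack with plungers home, at top crop (200,215) and (113,235). Both sticking syringes lie flat in the tray, at side crop (440,140) and (425,175). The vials and bottles haven't moved and the gripper is clear.

```bash
python3 -c "
from cell import r
print(r.hand_in(), r.current_t())"
```

```text
the job is handed in; nothing more can be done
the job is handed in; nothing more can be done
```

The job is handed in at about 52 s: the syringes at y = −30 and +90 mm went fully home and stay in the rack, and the two that stopped dead (y = −90, about 37 mm short, and +30, about 22 mm short) lie flat in the reject tray, though the first touched down a few millimetres higher than planned, so one end may have settled slightly on release.

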